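# Pack the finished silver in its fitted boxes

## Robot

A 7-joint arm with a two-finger parallel gripper is mounted at the origin on the work surface. World frame = base frame: x ahead of the robot, y to its left, z up, the work surface at z = 0. Lengths are in m, angles in rad, forces in N, time in s.
With the tool pointing down it reaches from about 0.425 to 1.025 m from the base axis. Payload 9.4 kg.
Tool frame: the origin (TCP) lies midway between the tips of the shut fingers; the grasp point (between the pads) lies 19 mm behind it (manip.tcp_to_grasp is the distance from the TCP to the grasp point, in m); x points along the fingers, z is the direction in which the jaws open and shut, and the axes are right-handed (so a half turn about x gives the same grasp; the last joint's range is limited). The gripper opens to 85 mm and grips with 20 to 120 N. Pads are 22 mm wide; open, the fingers measure 114 mm over their backs; the gripper's body (76 mm by 85 mm) begins 54 mm behind the grasp point. The pads swing forward as they close: fully open they stand 13 mm farther back than shut.
Start: joints at [1.221, 0.599, -0.003, 1.599, 0.002, 0.943, -0.08], TCP at [0.195, -0.698, 0.231] pointing down, gripper open.
Joint ranges: [-2.57, 2.57], [-0.35, 1.97], [-1.29, 1.29], [0.11, 2.56], [-1.05, 4.19], [0.11, 1.86], [-2.63, 2.63]. Speed limits (rad/s): [2.22, 2.22, 3.01, 3.01, 3.14, 3.14, 3.14].

## Interface

Orientations are given as a 3x3 rotation matrix whose columns are the frame's x, y, z axes.
In Python, from cell import status, optics, order, nets, manip gives the robot as it stands.
- The arm moves only by the shell command python3 -m crank 'ROWS' [FORCE]. ROWS is a JSON object of lists of equal length, an entry for each row: "slide": the shift along the tool's x, y, z in cm, a list of three; "roll": the turn about the tool's x in rad; "jaw": the finger opening in cm, from 0 to 8.54. In form: {"slide": [[tx, ty, tz], ...], "roll": [roll, ...], "jaw": [jaw, ...]}. A call has 1 to 8 rows; each row is the pose to reach, as a shift and turn from the pose measured when the call began, along the tool's axes at that moment; what a row does not reach only later rows make up. A row lasts 1/8 s, in which the tool goes at most 62.5 mm and 10.7 degrees, less where a joint would pass 70% of its speed; a pose out of reach is approached as far as the arm can. A call with a gripper value outside its range is refused whole. The fingers move at their own pace and stop on an object; FORCE is the grip in N (left out, the last holds). Time passes only in rows, so rows that repeat a pose let the fingers close. It gives the time, the measured TCP pose, the force and the opening at its end, in the units of the state.
- status.get_obs(): the state, without advancing time (a new reading comes with each control period).
- optics.get_image(name): name is "side" or "top"; returns a dict with "frame" (480x640x3 uint8, red, green, blue), "mtx" (3x3 intrinsics, pixels), "extrinsics" (4x4, takes a point from camera to world coordinates). Camera axes: x right, y down, z forward; pixel columns grow to the right and rows downward; lengths in m; the calibration is good to about 2 mm. A picture is of the moment at which its call begins. There is no depth.
- order.finish_job(): hands the job in, once; it reports no verdict.
Trained networks look in a picture, given as the dict that the camera call returned (one of the last four; its "shot" number tells which), for a name from the list of things; names that differ only in an ending like _2 or _b are one class to them, and where a whole thing is asked for, a point or a joint stands for the part that bears it (a point fixed in the world has none). Each returns a list of dicts, best first, with "p" (0 to 1); they miss things now and then, are a little off and sometimes report something else, mostly with a low value. They report only what shows in the picture. A call takes as long as a camera call. They do not tell look-alikes from the thing itself.
- nets.recognise(picture, target): "bbox" ([left, top, width, height] in pixels, round what is visible of it).
The state is a dict: "t": time; "qpos": joint angles; "joint_vel": joint speeds; "tau": joint torques, N m; "ee_pos": TCP position; "ee_rot": TCP orientation; "ft_force": force on the tool from outside, world axes, zero at the start; "torque": the same for the moment, N m; "finger_gap": finger opening in m.
Only numpy, scipy, OpenCV 4.12 (cv2) and the standard library are available. Lean on these libraries where they do the work, as an engineer would, in place of code of your own. Each camera call takes 0.05 s, during which the arm holds its last target.

## Task

The silver on the bench is finished: pack each of the four pieces (napkin ring, round box, oblong box, square box) in the open presentation box whose recess is cut to its shape and size, so that it sits upright and fully down on the recess floor. Set each piece down by hand rather than dropping it, and leave the eye loupe and the graver where they are.

Things in the scene. Friction and masses are not known exactly. Their poses are not given: they have to be found in the camera images.
- napkin_ring: Napkin ring: upright open silver tube, outside diameter 44 mm, 32 mm high, wall 3 mm, about 60 g. Silver, plain; stands on the bench. Origin at the centre of its underside, z up.
- round_box: Round pill box with a flat engraved lid (the lid does not open): solid disc, diameter 60 mm, 26 mm high, about 110 g. Silver, plain; stands on the bench. Origin at the centre of its underside, z up.
- oblong_box: Oblong snuff box (the lid does not open): 66 mm along its x, 42 mm along its y, 26 mm high, about 120 g; grasp it across the 42 mm. Silver, plain; stands on the bench. Origin at the centre of its underside, z up.
- square_box: Square trinket box (the lid does not open): 48 x 48 mm, sides along its x and y, 30 mm high, about 100 g. Silver, plain; stands on the bench. Origin at the centre of its underside, z up.
- box_ring: Box for the napkin ring, with the smaller round recess: 52 mm across at the floor, 64 mm at the mouth. The ring stands in it upright. Dark lidless base, 96 x 96 x 22 mm, fixed; all four are alike but for the pale-floored recess in the padded insert. Origin: centre of its underside, below the recess centre; x, y along its sides. Recess floor 12 mm above the origin, 10 mm deep, sloping sides.
- box_round: Box for the round pill box, with the larger round recess: 68 mm across at the floor, 80 mm at the mouth. Dark lidless base, 96 x 96 x 22 mm, fixed; all four are alike but for the pale-floored recess in the padded insert. Origin: centre of its underside, below the recess centre; x, y along its sides. Recess floor 12 mm above the origin, 10 mm deep, sloping sides.
- box_oblong: Box for the oblong snuff box: recess 74 mm (x) by 50 mm (y) at the floor, 86 x 62 mm at the mouth; fits either way round. Dark lidless base, 96 x 96 x 22 mm, fixed; all four are alike but for the pale-floored recess in the padded insert. Origin: centre of its underside, below the recess centre; x, y along its sides. Recess floor 12 mm above the origin, 10 mm deep, sloping sides.
- box_square: Box for the square trinket box: recess 56 x 56 mm at the floor, 68 x 68 mm at the mouth; fits in any quarter turn. Dark lidless base, 96 x 96 x 22 mm, fixed; all four are alike but for the pale-floored recess in the padded insert. Origin: centre of its underside, below the recess centre; x, y along its sides. Recess floor 12 mm above the origin, 10 mm deep, sloping sides.
- loupe: Black eye loupe on the bench amid silver and boxes: cone 36 mm across, 26 mm high, loose. Leave it. Origin: centre of its underside. Unlisted: a flat copper plate (3 mm) to its right and two 17 mm high tins between the boxes; all else stands beyond x = 0.78 m or 0.5 m to the sides, under 0.25 m high. Above 0.06 m the space between is clear.
- graver: Push graver lying flat on the bench to the left (+y), between the silver and the boxes: wooden mushroom handle (30 mm wide, 25 mm high, toward its -x) and a thin steel blade (toward +x), about 97 mm long, 40 g, loose. Leave it. Origin on the bench under its middle.
Mind the look-alikes: they are no part of the job. Leave any blue or green look-alike of the oblong_box alone.

How it is judged:
At the end, for the whole second after the job is handed in: Each silver piece stands in the box cut for it: its centre within 8 mm of the box's centre, its underside on the recess floor (8 to 16 mm above the box's underside), upright within 0.12 rad, at rest and released; the loupe and the graver within 20 mm of where they began (horizontal distance between napkin_ring and box_ring below 0.008 m and z of napkin_ring in the frame of box_ring between 0.008 and 0.016 m and angle between each of napkin_ring, round_box, oblong_box, square_box's own z axis and vertical below 0.12 rad and linear speed of each of napkin_ring, round_box, oblong_box, square_box below 0.02 m/s and horizontal distance between round_box and box_round below 0.008 m and z of round_box in the frame of box_round between 0.008 and 0.016 m and horizontal distance between oblong_box and box_oblong below 0.008 m and z of oblong_box in the frame of box_oblong between 0.008 and 0.016 m and horizontal distance between square_box and box_square below 0.008 m and z of square_box in the frame of box_square between 0.008 and 0.016 m and distance of each of loupe, graver from where it was at the start of the episode below 0.02 m); the robot touches nothing.
It fails at once if a silver piece was dropped or thrown (faster than 0.7 m/s with no finger on it: a free fall of about 25 mm) ((linear speed of napkin_ring above 0.7 m/s and contact force between the fingers and napkin_ring below 0.05 N) or (linear speed of round_box above 0.7 m/s and contact force between the fingers and round_box below 0.05 N) or (linear speed of oblong_box above 0.7 m/s and contact force between the fingers and oblong_box below 0.05 N) or (linear speed of square_box above 0.7 m/s and contact force between the fingers and square_box below 0.05 N)).
It fails at once if the loupe was shifted more than 20 mm (distance of loupe from where it was at the start of the episode above 0.02 m).
It fails at once if the graver was shifted more than 20 mm (distance of graver from where it was at the start of the episode above 0.02 m).
It also fails if it takes over 96 s, if anything falls off the work surface, if the arm or the gripper's body presses on something with over 40 N, if the wrist force passes 120 N, or if a joint passes its speed limit or range.

## Working session

There is one attempt and no reset: what is moved stays moved. The work goes in short steps, Python scripts to look and compute and a shell command to move; the robot and the scene stay as the last step left them, time stands still between calls to the robot, and variables do not carry over. Pictures are saved under pics/ and viewed, and the job is handed in when it is done.

```bash
ls; mkdir -p pics; python3 - <<'E'
from cell import status, optics, order, nets, manip
import cv2,numpy as np
print(status.get_obs(), manip.tcp_to_grasp)
for n in("top","side"):
    p=optics.get_image(n); cv2.imwrite(f"pics/{n}0.png",p["frame"][:,:,::-1]); print(n,p["mtx"],p["extrinsics"])
    for t in "napkin_ring round_box oblong_box square_box box_ring box_round box_oblong box_square loupe graver".split():
        print(t,[(d["bbox"],round(d["p"],2)) for d in nets.recognise(p,t)][:4])
E
```

```text
pics
{'t': 0.0, 'qpos': array([ 1.22132179,  0.60016257, -0.00256643,  1.60015403,  0.00179499,
        0.94288808, -0.07981374]), 'joint_vel': array([ 3.33144053e-04,  2.05440347e-04,  5.80452720e-04, -3.72465635e-05,
        3.45801076e-04, -1.00431920e-04, -7.43138401e-04]), 'tau': array([-4.26402175e-05, -7.76454163e+01,  1.56515602e+00, -2.58002454e+01,
        1.22865892e-02,  9.16953926e-03, -1.86822973e-05]), 'ee_pos': array([ 0.19518577, -0.69772801,  0.23038094]), 'ee_rot': array([[-5.57340616e-04,  9.63010659e-01,  2.69462725e-01],
       [ 1.51016318e-03,  2.69463270e-01, -9.63009484e-01],
       [-9.99998704e-01, -1.29791614e-04, -1.60448606e-03]]), 'ft_force': array([ 0.84951662, -0.02172577,  0.47165142]), 'torque': array([-0.05863751, -0.00534235,  0.0467277 ]), 'finger_gap': 0.08568208850220516} 0.0187
top [[444.27574403   0.         312.66354531]
 [  0.         444.27574403 234.55041303]
 [  0.           0.           1.        ]] [[-0.0221495  -0.995125    0.09610222  0.33739796]
 [-0.99973448  0.02265737  0.00419654 -0.01423332]
 [-0.00635351 -0.09598375 -0.9953626
[... 853 characters left out ...]
1124]
 [-0.43713505  0.52163972 -0.73266974  0.66308876]
 [ 0.02245458 -0.80804059 -0.58869873  0.54902472]
 [ 0.          0.          0.          1.        ]]
napkin_ring [([281.6, 325.7, 31.3, 36.2], 0.71)]
round_box [([342.3, 206.9, 28.0, 25.5], 0.88)]
oblong_box [([364.2, 258.1, 44.6, 25.9], 0.85), ([302.5, 249.7, 31.1, 38.9], 0.8), ([390.2, 227.0, 36.0, 30.4], 0.8), ([385.5, 353.0, 37.0, 51.4], 0.69)]
square_box [([405.8, 174.8, 27.8, 21.3], 0.66)]
box_ring [([251.6, 171.6, 56.0, 34.0], 0.61)]
box_round [([183.0, 226.7, 55.5, 40.4], 0.92)]
box_oblong []
box_square [([108.6, 337.9, 102.1, 86.9], 0.66)]
loupe [([281.1, 210.8, 11.8, 19.6], 0.63)]
graver [([211.1, 302.7, 57.3, 21.8], 0.58)]
```

```bash
python3 - <<'E'
import cv2
a=cv2.imread("pics/top0.png"); cv2.imwrite("pics/top0c.png",cv2.resize(a[100:310,100:510],None,fx=1.95,fy=1.95,interpolation=cv2.INTER_CUBIC))
a=cv2.imread("pics/side0.png"); cv2.imwrite("pics/side0c.png",a)
E
```

```text
(no output)
```

View pics/top0c.png

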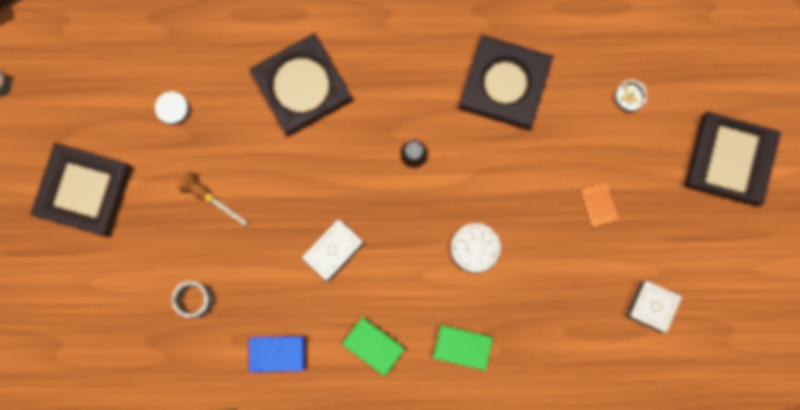

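View pics/side0c.png

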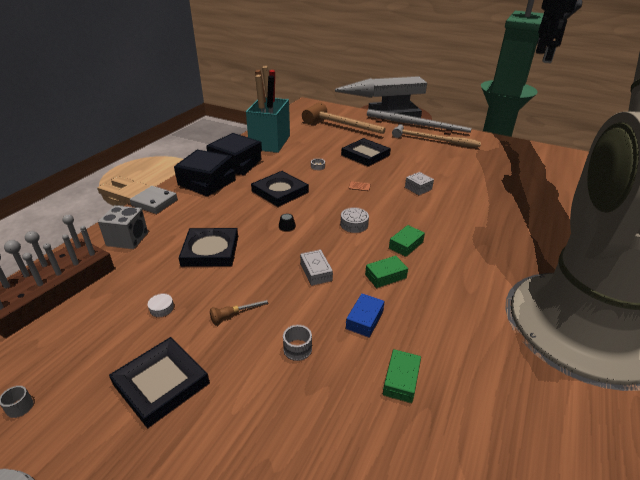

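View pics/top0.png

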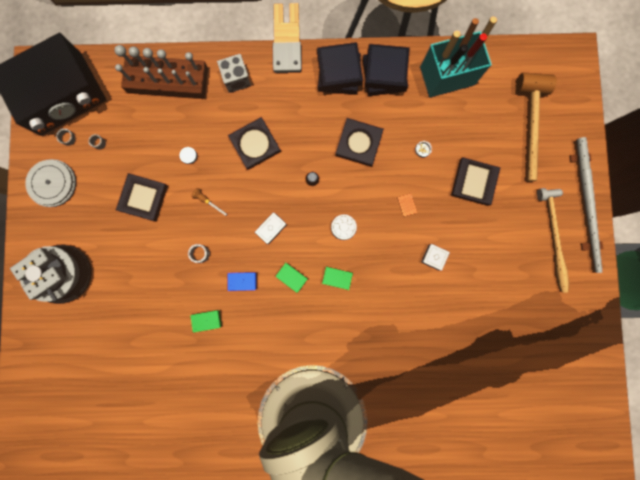

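The top view shows:
- **Silver:** ring (198,253), oblong (270,228), round (343,227), square (436,257).
- **Boxes:** square recess (142,197), large round (255,143), small round (360,142), oblong (475,181).
- **Leave alone:** loupe (312,178), graver (208,201), blue and green look-alikes, two tins and the copper plate.

Next I fit silhouettes for poses.

```bash
cat > h.py <<'E'
import numpy as np,cv2
from scipy.optimize import minimize
from cell import status, optics, nets, manip
def proj(P,p):
    E=np.linalg.inv(p["extrinsics"]); c=P@E[:3,:3].T+E[:3,3]; q=c@p["mtx"].T
    return q[:,:2]/q[:,2:]
def unproj(u,v,z,p):
    d=p["extrinsics"][:3,:3]@np.linalg.inv(p["mtx"])@[u,v,1]; o=p["extrinsics"][:3,3]
    return (o+d*(z-o[2])/d[2])[:2]
def prism(x,y,a,kind,sx,sy,z0,z1):
    if kind=='c':
        t=np.linspace(0,2*np.pi,48,endpoint=False); b=np.c_[np.cos(t),np.sin(t)]*sx/2
    else: b=np.array([[1,1],[1,-1],[-1,-1],[-1,1]])*[sx/2,sy/2]
    c,s=np.cos(a),np.sin(a); b=b@np.array([[c,s],[-s,c]])+[x,y]
    return np.vstack([np.c_[b,np.full(len(b),z)] for z in ([z0] if z0==z1 else [z0,z1])])
def poly(h,off,shape,S=8):
    m=np.zeros((shape[0]*S,shape[1]*S),np.uint8)
    q=((h-off+0.5)*S-0.5)*16
    cv2.fillConvexPoly(m,np.round(q).astype(np.int32),255,shift=4)
    return cv2.resize(m,(shape[1],shape[0]),interpolation=cv2.INTER_AREA)/255.
def fit(ps,masks,x0,kind,sx,sy,z0,z1,R=26):
    """masks: one soft mask (0..1, full image) per picture"""
    def cost(v):
        t=0
        for p,m,c in zip(ps,masks,cs):
            h=cv2.convexHull(proj(prism(v[0],v[1],v[2],kind,sx,sy,z0,z1),p).astype(np.float32))[:,0]
            off=c-R; w=m[off[1]:off[1]+2*R,off[0]:off[0]+2*R]
            t+=((poly(h,off,w.shape)-w)**2).sum()
        return t
    cs=[np.round(proj(np.array([[x0[0],x0[1],z1]]),p)[0]).astype(int) for p in ps]
    best=None
    for a in ([0] if kind=='c' else np.arange(0,np.pi,np.pi/8)):
        s=np.array([[x0[0],x0[1],a],[x0[0]+.012,x0[1],a],[x0[0],x0[1]+.012,a],[x0[0],x0[1],a+.3]])
        r=minimize(cost,s[0],method='Nelder-Mead',options=dict(initial_simplex=s,xatol=1e-4,fatol=1e-2,maxiter=150))
        if best is None or r.fun<best.fun: best=r
    return best.x,best.fun
def soft(v,lo,hi): return np.clip((v.astype(float)-lo)/(hi-lo),0,1)
def satmask(f):  # silver: low saturation, bright
    f=f.astype(float); b=f[...,2]; return soft(b,55,125)*0+soft(b/np.maximum(f[...,0],1),0.55,0.8)*soft(f[...,0],60,110)
E
python3 - <<'E'
import cv2,numpy as np
for n,pts in(("top",[(198,253),(206,253),(270,228),(343,227),(436,257),(100+0,230),(142,197),(125,197),(255,143),(238,143),(300,230)]),("side",[(316,262),(318,277),(355,212),(354,226),(420,182),(420,190),(297,330),(297,350),(340,300),(430,205)])):
    a=cv2.imread(f"pics/{n}0.png")[:,:,::-1]
    for u,v in pts: print(n,u,v,a[v,u])
E
```

```text
top 198 253 [201 118  57]
top 206 253 [171 160 146]
top 270 228 [240 238 230]
top 343 227 [244 241 233]
top 436 257 [236 231 221]
top 100 230 [188 108  52]
top 142 197 [230 211 168]
top 125 197 [63 51 49]
top 255 143 [231 213 171]
top 238 143 [57 45 40]
top 300 230 [210 124  61]
side 316 262 [171 163 161]
side 318 277 [60 57 57]
side 355 212 [161 153 153]
side 354 226 [64 62 61]
side 420 182 [171 162 161]
side 420 190 [59 57 56]
side 297 330 [64 61 60]
side 297 350 [65 62 61]
side 340 300 [144  92  61]
side 430 205 [162 103  70]
```

```bash
cat >> h.py <<'E'
def ratio(p):
    f=p["frame"].astype(float); top=p["_n"]=="top"
    r=f[...,2]/np.maximum(f[...,0],1); lo,hi=(0.30,0.88) if top else (0.45,0.92)
    return np.clip((r-lo)/(hi-lo),0,1)
def boxr(p):
    f=p["frame"].astype(float); r=f[...,2]/np.maximum(f[...,0],1); lo,hi=(0.30,0.68) if p["_n"]=="top" else (.45,.8)
    return np.clip((r-lo)/(hi-lo),0,1)
def pale(p):
    f=p["frame"].astype(float)[...,2]; return np.clip((f-50)/(165-50),0,1)
def get(n):
    p=optics.get_image(n); p["_n"]=n; return p
E
python3 - <<'E'
from h import *
T=get("top");S=get("side")
P={'napkin_ring':((198,253),'c',.044,.044,.032),'round_box':((343,227),'c',.06,.06,.026),'oblong_box':((270,228),'r',.066,.042,.026),'square_box':((436,257),'r',.048,.048,.03)}
for k,(uv,kd,sx,sy,h) in P.items():
    x0=unproj(*uv,h,T)
    for nm,ps in(("T",[T]),("S",[S]),("TS",[T,S])):
        ms=[ratio(p) for p in ps]
        if k=='napkin_ring':
            ms=[cv2.morphologyEx(m,cv2.MORPH_CLOSE,cv2.getStructuringElement(2,(15,15))) for m in ms]
        v,f=fit(ps,ms,x0,kd,sx,sy,0,h); print(k,nm,np.round(v,4),round(f,1))
B={'box_square':((142,197),'r',.056,.056),'box_round':((255,143),'c',.068,.068),'box_ring':((360,142),'c',.052,.052),'box_oblong':((475,181),'r',.074,.05)}
for k,(uv,kd,sx,sy) in B.items():
    x0=unproj(*uv,.012,T)
    v,f=fit([T],[pale(T)],x0,kd,sx,sy,.012,.012,R=16); print(k,"floor",np.round(v,4),round(f,1))
    for nm,ps in(("T",[T]),("S",[S]),("TS",[T,S])):
        v,f=fit(ps,[boxr(p) for p in ps],x0,'r',.096,.096,0,.022,R=36 if nm=="T" else 56); print(k,nm,np.round(v,4),round(f,1))
L=unproj(312,178,.02,T);print("loupe",L,"graver",unproj(196,192,.012,T),unproj(226,214,.0,T),"plate",unproj(408,205,0,T),"tins",unproj(188,155,.017,T),unproj(424,149,.017,T))
E
```

```text
napkin_ring T [0.4018 0.268  0.2493] 12.9
napkin_ring S [0.4012 0.2662 0.1462] 13.2
napkin_ring TS [ 0.4012  0.2667 -0.0234] 31.1
round_box T [ 0.4582 -0.0846 -0.0328] 6.3
round_box S [ 0.4579 -0.086   0.1387] 11.5
round_box TS [ 0.4579 -0.0852  0.079 ] 21.1
oblong_box T [ 0.4597  0.0932 -0.7706] 7.2
oblong_box S [ 0.4596  0.0913 -0.7994] 24.1
oblong_box TS [0.4594 0.0922 2.3487] 40.5
square_box T [ 0.3805 -0.3036  1.1112] 10.0
square_box S [ 0.3805 -0.3034  1.1866] 16.4
square_box TS [ 0.3804 -0.3035  1.127 ] 27.6
box_square floor [0.5432 0.4085 1.2653] 7.5
box_square T [ 0.5436  0.4098 -0.3088] 88.8
box_square S [0.5434 0.4075 1.2618] 66.6
box_square TS [0.5435 0.4075 1.2639] 541.4
box_round floor [0.6719 0.1306 0.0894] 8.8
box_round T [0.674  0.1319 0.4971] 70.3
box_round S [0.6736 0.1292 0.4998] 927.4
box_round TS [0.6735 0.1298 0.494 ] 1097.4
box_ring floor [ 0.6691 -0.1288  0.1946] 8.3
box_ring T [ 0.6708 -0.1297  1.2476] 73.7
box_ring S [ 0.6702 -0.1313 -0.332 ] 2836.1
box_ring TS [ 0.6704 -0.1303  1.2414] 3328.6
box_oblong floor [ 0.5634 -0.4107 -0.2916] 8.2
box_oblong T [ 0.5646 -0.4119  1.2789] 118.9
box_oblong S [ 0.5643 -0.4145  1.2978] 2068.4
box_oblong TS [ 0.5648 -0.4132  1.2851] 2364.2
loupe [ 0.5791363  -0.01118914] graver [0.55269323 0.27455281] [0.49820729 0.20335526] plate [ 0.51026419 -0.24668631] tins [0.64470316 0.29325125] [ 0.64587976 -0.28830861]
```

Fits agree within about 2 mm across views. Now a helper that turns a target into tool-axis shifts.

```bash
cat > plan.py <<'E'
import sys,numpy as np
from cell import status
# usage: plan.py x y z jawdeg [period 180|90|0]
def main():
    x,y,z=map(float,sys.argv[1:4]); o=status.get_obs(); R=o["ee_rot"]; p=o["ee_pos"]
    d=R.T@(np.array([x,y,z])-p)*100
    cur=np.degrees(np.arctan2(R[1,2],R[0,2])); roll=0; ps=cur
    if len(sys.argv)>4:
        a=float(sys.argv[4]); per=float(sys.argv[5]) if len(sys.argv)>5 else 180
        az=np.degrees(np.arctan2(y,x)); ps=az+(a-az+per/2)%per-per/2
        roll=-((ps-cur+180)%360-180)
    print("slide cm",np.round(d,2),"roll",round(np.radians(roll),3),"rows>=",round(max(np.linalg.norm(d)/6.25,abs(roll)/10.7),1),"| pos",np.round(p,4),"jaw",round(cur,1),"->",round(ps,1),"q7",round(o["qpos"][6],2),"gap",round(o["finger_gap"],4),"F",np.round(o["ft_force"],1),"t",round(o["t"],2))
main()
E
python3 plan.py .3805 -.3035 .10 64.5 90
```

```text
slide cm [ 13.13  28.47 -33.02] roll -0.853 rows>= 7.3 | pos [ 0.1953 -0.6982  0.2313] jaw -74.4 -> -25.5 q7 -0.08 gap 0.0856 F [-0.9  0.2  0.4] t 1.2
```

```bash
python3 -m crank '{"slide": [[0,3.5,-4],[0,7.5,-9],[0,12,-14],[1,16,-18.5],[3,20,-23],[6,24,-28],[9,28.5,-33],[13,28.5,-33]], "roll": [-0.1,-0.22,-0.34,-0.46,-0.58,-0.7,-0.853,-0.853], "jaw": [8,8,8,8,7.5,7.5,7.5,7.5]}' 40; python3 plan.py .3805 -.3035 .011 64.5 90
```

```text
t: 2.2
ee_pos: [0.3834, -0.3017, 0.1019]
ee_rot: [[0.005, 0.426, 0.905], [-0.001, 0.905, -0.426], [-1.0, 0.001, 0.005]]
ft_force: [0.9, -1.8, -1.0]
finger_gap: 0.0748
slide cm [ 9.09 -0.29 -0.23] roll 0.005 rows>= 1.5 | pos [ 0.3834 -0.3017  0.1019] jaw -25.2 -> -25.5 q7 -0.16 gap 0.0748 F [ 0.9 -1.8 -1. ] t 2.2
```

```bash
python3 -m crank '{"slide": [[3,-0.3,-0.23],[6,-0.3,-0.23],[8,-0.3,-0.23],[9.1,-0.3,-0.23],[9.1,-0.3,-0.23],[9.1,-0.3,-0.23]], "roll": [0.005,0.005,0.005,0.005,0.005,0.005], "jaw": [7.5,7.5,7.5,7.5,7.5,7.5]}' 40; python3 plan.py .3805 -.3035 .011 64.5 90; python3 - <<'E'
from h import *
p=get("side"); cv2.imwrite("pics/a1.png",cv2.resize(p["frame"][100:260,340:540,::-1],None,fx=3.5,fy=3.5))
E
```

```text
t: 2.95
ee_pos: [0.3807, -0.3038, 0.0116]
ee_rot: [[0.005, 0.431, 0.903], [-0.002, 0.903, -0.431], [-1.0, 0.001, 0.006]]
ft_force: [0.5, 0.4, 1.1]
finger_gap: 0.0749
slide cm [ 0.06  0.02 -0.04] roll -0.0 rows>= 0.0 | pos [ 0.3807 -0.3038  0.0116] jaw -25.5 -> -25.5 q7 -0.22 gap 0.0749 F [0.5 0.4 1.1] t 2.95
```

View pics/a1.png

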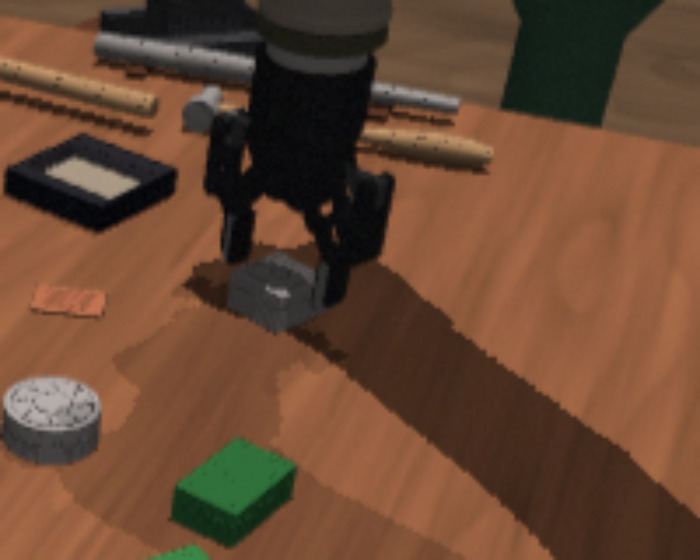

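The open fingers straddle the square box (around 275,290 in the crop). Closing, then lifting.

```bash
python3 -m crank '{"slide": [[0,0,0],[0,0,0],[0,0,0],[0,0,0],[0,0,0],[-1,0,0],[-3,0,0],[-6,0,0]], "roll": [0,0,0,0,0,0,0,0], "jaw": [4,4,4,4,4,4,4,4]}' 40; python3 - <<'E'
from h import *
p=get("side"); cv2.imwrite("pics/a2.png",cv2.resize(p["frame"][100:260,340:540,::-1],None,fx=3.5,fy=3.5))
E
python3 plan.py .5435 .4083 .1 72.5 90
```

```text
t: 4.0
ee_pos: [0.38, -0.3034, 0.0723]
ee_rot: [[0.004, 0.43, 0.903], [-0.001, 0.903, -0.43], [-1.0, 0.001, 0.005]]
ft_force: [0.7, -0.6, -1.9]
finger_gap: 0.0472
slide cm [ -2.59  71.32 -16.01] roll -1.711 rows>= 11.7 | pos [ 0.3808 -0.3043  0.0757] jaw -25.5 -> 72.5 q7 -0.19 gap 0.0469 F [ 0.8 -0.7  1.7] t 4.05
```

View pics/a2.png

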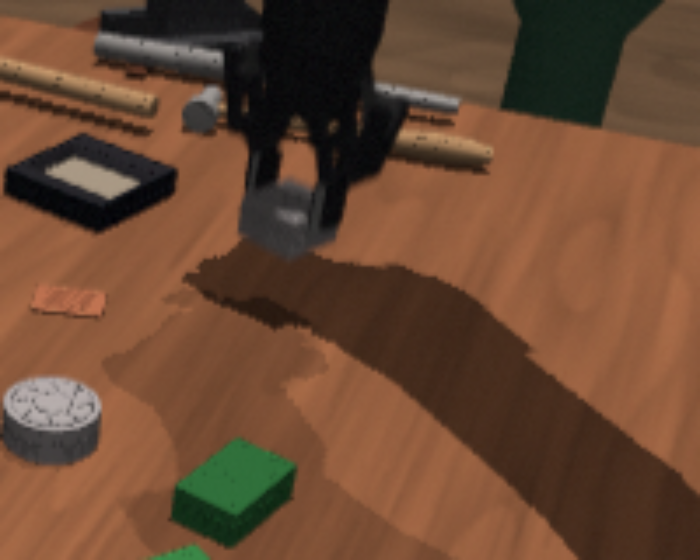

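```bash
python3 -m crank '{"slide": [[-2.6,3,-0.7],[-2.6,8,-1.8],[-2.6,13,-2.9],[-2.6,18,-4],[-2.6,23,-5.2],[-2.6,28,-6.3],[-2.6,33,-7.4],[-2.6,37,-8.3]], "roll": [-0.1,-0.22,-0.34,-0.46,-0.58,-0.7,-0.82,-0.92], "jaw": [4,4,4,4,4,4,4,4]}' 40; python3 plan.py .5435 .4083 .1 72.5 90
```

```text
t: 5.05
ee_pos: [0.4655, 0.0675, 0.1014]
ee_rot: [[0.008, -0.461, 0.887], [-0.004, 0.887, 0.461], [-1.0, -0.007, 0.006]]
ft_force: [0.6, -1.3, -1.1]
finger_gap: 0.047
slide cm [ 0.08 26.64 22.64] roll -0.786 rows>= 5.6 | pos [0.4655 0.0675 0.1014] jaw 27.5 -> 72.5 q7 -0.27 gap 0.047 F [ 0.6 -1.3 -1.1] t 5.05
```

```bash
python3 -m crank '{"slide": [[0,4,3.4],[0,8,6.8],[0,12.5,10.6],[0,17,14.4],[0,21,18],[0,24.5,20.8],[0,26.6,22.6],[0,26.6,22.6]], "roll": [-0.12,-0.24,-0.36,-0.48,-0.6,-0.7,-0.786,-0.786], "jaw": [4,4,4,4,4,4,4,4]}' 40; python3 plan.py .5435 .4083 .026 72.5 90
```

```text
t: 6.05
ee_pos: [0.5429, 0.41, 0.101]
ee_rot: [[0.008, -0.954, 0.299], [-0.002, 0.299, 0.954], [-1.0, -0.009, 0.0]]
ft_force: [0.6, -0.9, -1.8]
finger_gap: 0.047
slide cm [ 7.5  -0.04 -0.15] roll 0.002 rows>= 1.2 | pos [0.5429 0.41   0.101 ] jaw 72.6 -> 72.5 q7 0.03 gap 0.047 F [ 0.6 -0.9 -1.8] t 6.05
```

```bash
python3 -m crank '{"slide": [[2.5,0,-0.15],[4.5,0,-0.15],[6,0,-0.15],[6.8,0,-0.15],[7.2,0,-0.15],[7.4,0,-0.15],[7.5,0,-0.15],[7.5,0,-0.15]], "roll": [0,0,0,0,0,0,0,0], "jaw": [4,4,4,4,4,4,4,4]}' 40; python3 plan.py .5435 .4083 .0235 72.5 90;  python3 - <<'E'
from h import *
p=get("side"); cv2.imwrite("pics/a3.png",cv2.resize(p["frame"][290:460,80:300,::-1],None,fx=3.5,fy=3.5))
E
```

```text
t: 7.05
ee_pos: [0.5432, 0.4085, 0.0263]
ee_rot: [[0.009, -0.954, 0.299], [-0.002, 0.299, 0.954], [-1.0, -0.009, 0.001]]
ft_force: [-0.2, 0.1, -1.1]
finger_gap: 0.0468
slide cm [ 0.28 -0.03 -0.01] roll 0.002 rows>= 0.0 | pos [0.5432 0.4085 0.0263] jaw 72.6 -> 72.5 q7 -0.04 gap 0.0468 F [-0.2  0.1 -1.1] t 7.05
```

View pics/a3.png

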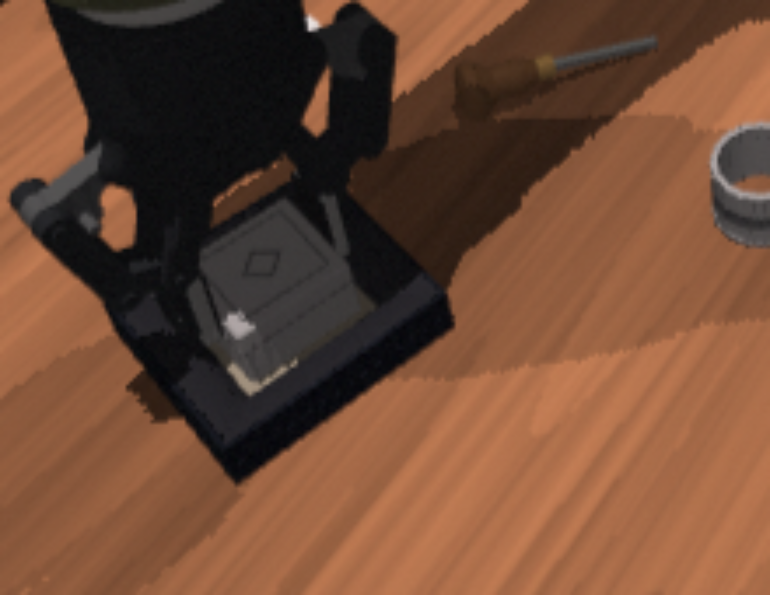

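The square box is inside the recess walls, just above the floor. Lowering the last bit.

```bash
python3 -m crank '{"slide": [[0.1,0,0],[0.2,0,0],[0.25,0,0],[0.3,0,0]], "roll": [0,0,0,0], "jaw": [4,4,4,4]}' 40; python3 plan.py .5435 .4083 .0235 72.5 90
```

```text
t: 7.6
ee_pos: [0.5435, 0.4085, 0.0247]
ee_rot: [[0.01, -0.954, 0.299], [-0.002, 0.299, 0.954], [-1.0, -0.01, 0.001]]
ft_force: [-3.1, -3.4, 16.4]
finger_gap: 0.047
slide cm [ 0.12 -0.   -0.02] roll 0.002 rows>= 0.0 | pos [0.5435 0.4085 0.0247] jaw 72.6 -> 72.5 q7 -0.04 gap 0.047 F [-3.1 -3.4 16.4] t 7.6
```

```bash
python3 -m crank '{"slide": [[0,0,0],[0,0,0],[0,0,0],[-1,0,0],[-3,0,0],[-6,0,0],[-9,0,0],[-9,0,0]], "roll": [0,0,0,0,0,0,0,0], "jaw": [6.5,6.5,6.5,6.5,6.5,6.5,6.5,6.5]}' 40; python3 plan.py .4012 .267 .1 ;  python3 - <<'E'
from h import *
p=get("side"); cv2.imwrite("pics/a4.png",cv2.resize(p["frame"][290:460,80:320,::-1],None,fx=3.3,fy=3.3))
E
```

```text
t: 8.6
ee_pos: [0.5438, 0.41, 0.1187]
ee_rot: [[0.014, -0.954, 0.299], [0.002, 0.299, 0.954], [-1.0, -0.013, 0.006]]
ft_force: [0.2, 0.6, 0.4]
finger_gap: 0.0651
slide cm [  1.64   9.35 -17.92] roll 0.0 rows>= 3.2 | pos [0.5438 0.41   0.1187] jaw 72.6 -> 72.6 q7 0.04 gap 0.0651 F [0.2 0.6 0.4] t 8.6
```

View pics/a4.png

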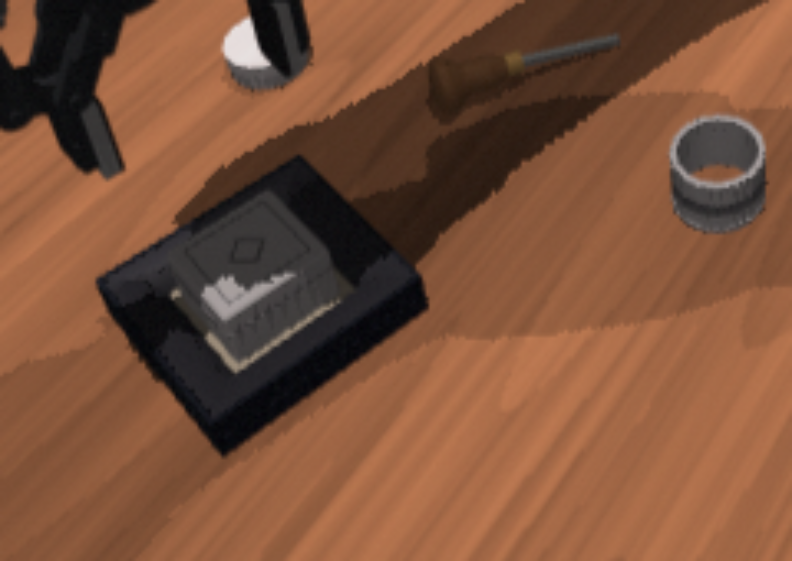

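The square box is seated and level, with an even pale margin around it. Next is the ring.

```bash
python3 -m crank '{"slide": [[0,2,-4],[0,4,-8],[0,6.2,-12],[1,8.3,-16],[1.6,9.35,-17.9],[1.6,9.35,-17.9],[1.6,9.35,-17.9]], "roll": [0.1,0.2,0.3,0.4,0.5,0.57,0.57], "jaw": [6.8,6.8,6.8,6.8,6.8,6.8,6.8]}' 40; python3 plan.py .4012 .267 .011
```

```text
t: 9.52
ee_pos: [0.4005, 0.2662, 0.0991]
ee_rot: [[0.012, -0.643, 0.766], [-0.0, 0.766, 0.643], [-1.0, -0.008, 0.009]]
ft_force: [1.1, 0.4, -0.1]
finger_gap: 0.0678
slide cm [8.81 0.09 0.02] roll 0.0 rows>= 1.4 | pos [0.4005 0.2662 0.0991] jaw 40.0 -> 40.0 q7 -0.53 gap 0.0678 F [ 1.1  0.4 -0.1] t 9.53
```

```bash
python3 -m crank '{"slide": [[3,0.1,0],[6,0.1,0],[8,0.1,0],[8.8,0.1,0],[8.8,0.1,0],[8.8,0.1,0],[8.8,0.1,0],[8.8,0.1,0]], "roll": [0,0,0,0,0,0,0,0], "jaw": [6.8,6.8,6.8,6.8,6.8,6.8,3.5,3.5]}' 30; python3 plan.py .4012 .267 .011;python3 -m crank '{"slide": [[0,0,0],[0,0,0],[0,0,0],[-0.5,0,0],[-2,0,0],[-5,0,0],[-8.5,0,0],[-8.5,0,0]], "roll": [0,0,0,0,0,0,0,0], "jaw": [3.5,3.5,3.5,3.5,3.5,3.5,3.5,3.5]}' 30;  python3 - <<'E'
from h import *
p=get("side"); cv2.imwrite("pics/b1.png",cv2.resize(p["frame"][200:400,200:420,::-1],None,fx=3,fy=3))
E
python3 plan.py .67 -.130 .1 -11
```

```text
t: 10.52
ee_pos: [0.4013, 0.267, 0.012]
ee_rot: [[0.013, -0.642, 0.766], [0.0, 0.766, 0.642], [-1.0, -0.008, 0.01]]
ft_force: [-0.6, 0.2, 8.4]
finger_gap: 0.0426
slide cm [ 0.1   0.01 -0.01] roll 0.0 rows>= 0.0 | pos [0.4013 0.267  0.012 ] jaw 40.0 -> 40.0 q7 -0.67 gap 0.0426 F [-0.6  0.2  8.4] t 10.53
t: 11.52
ee_pos: [0.4011, 0.2673, 0.0991]
ee_rot: [[0.016, -0.642, 0.767], [0.003, 0.767, 0.642], [-1.0, -0.008, 0.014]]
ft_force: [1.0, -0.9, -1.3]
finger_gap: 0.0426
slide cm [  0.13 -47.72  -4.83] roll 0.889 rows>= 7.7 | pos [0.4008 0.267  0.0979] jaw 39.9 -> -11.0 q7 -0.56 gap 0.0426 F [-0.3  0.6 -1.3] t 11.57
```

View pics/b1.png

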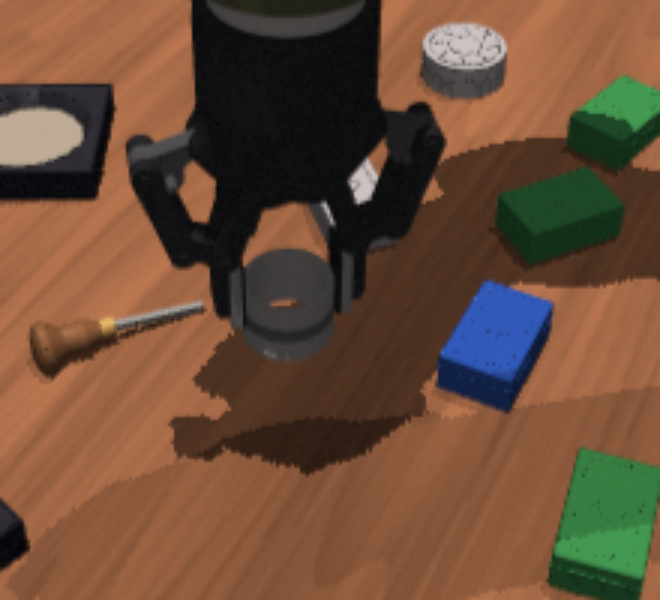

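```bash
python3 -m crank '{"slide": [[0,-3,-0.3],[0,-8,-0.8],[0,-14,-1.4],[0,-20,-2],[0,-26,-2.6],[0,-32,-3.2],[0,-38,-3.8],[0,-43,-4.3]], "roll": [0.1,0.22,0.34,0.46,0.58,0.7,0.82,0.889], "jaw": [3.5,3.5,3.5,3.5,3.5,3.5,3.5,3.5]}' 30; python3 plan.py .67 -.130 .1 -11
```

```text
t: 12.58
ee_pos: [0.6442, -0.0929, 0.0994]
ee_rot: [[0.013, 0.195, 0.981], [0.001, 0.981, -0.195], [-1.0, 0.004, 0.013]]
ft_force: [0.0, 1.1, -0.1]
finger_gap: 0.0427
slide cm [-0.03 -3.13  3.26] roll -0.004 rows>= 0.7 | pos [ 0.6442 -0.0929  0.0994] jaw -11.2 -> -11.0 q7 -0.41 gap 0.0427 F [ 0.   1.1 -0.1] t 12.57
```

```bash
python3 -m crank '{"slide": [[0,-1.5,1.6],[0,-3.1,3.2],[0,-3.1,3.26],[2,-3.1,3.26],[4,-3.1,3.26],[5.5,-3.1,3.26],[6.5,-3.1,3.26],[6.5,-3.1,3.26]], "roll": [0,0,0,0,0,0,0,0], "jaw": [3.5,3.5,3.5,3.5,3.5,3.5,3.5,3.5]}' 30; python3 plan.py .67 -.130 .025 -11; python3 - <<'E'
from h import *
p=get("side"); cv2.imwrite("pics/b2.png",cv2.resize(p["frame"][100:260,200:420,::-1],None,fx=3.5,fy=3.5))
E
```

```text
t: 13.58
ee_pos: [0.6705, -0.1293, 0.0337]
ee_rot: [[0.012, 0.195, 0.981], [0.001, 0.981, -0.195], [-1.0, 0.003, 0.011]]
ft_force: [-0.1, -0.5, -0.7]
finger_gap: 0.0424
slide cm [ 0.87 -0.08 -0.04] roll -0.004 rows>= 0.1 | pos [ 0.6705 -0.1293  0.0337] jaw -11.2 -> -11.0 q7 -0.38 gap 0.0424 F [-0.1 -0.5 -0.7] t 13.57
```

View pics/b2.png

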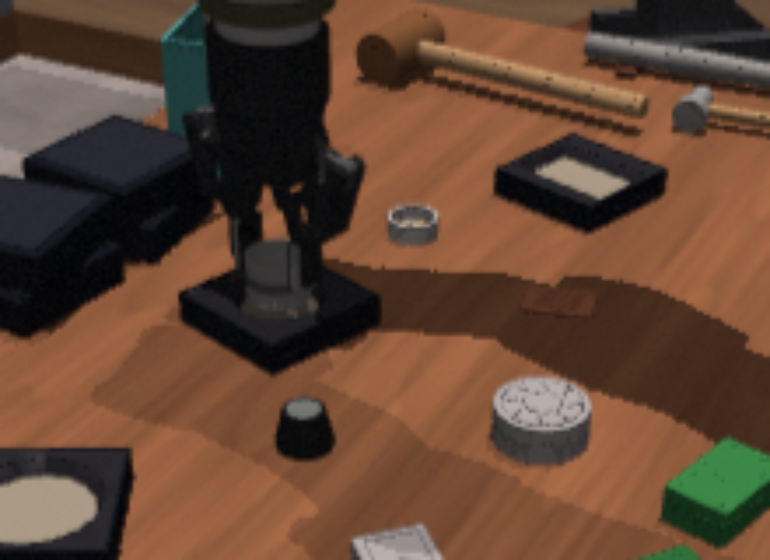

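The ring is over the centre of its recess. Lowering until contact.

```bash
python3 -m crank '{"slide": [[0.3,0,0],[0.6,0,0],[0.8,0,0],[0.9,0,0],[1.0,0,0],[1.0,0,0]], "roll": [0,0,0,0,0,0], "jaw": [3.5,3.5,3.5,3.5,3.5,3.5]}' 30; python3 plan.py .67 -.130 .024
```

```text
t: 14.38
ee_pos: [0.6711, -0.1295, 0.0245]
ee_rot: [[0.013, 0.195, 0.981], [0.001, 0.981, -0.195], [-1.0, 0.004, 0.013]]
ft_force: [-0.2, -0.3, -0.8]
finger_gap: 0.0423
slide cm [ 0.04 -0.07 -0.1 ] roll 0.0 rows>= 0.0 | pos [ 0.6711 -0.1295  0.0245] jaw -11.2 -> -11.2 q7 -0.38 gap 0.0423 F [-0.2 -0.3 -0.8] t 14.38
```

```bash
python3 -m crank '{"slide": [[0.1,0,-0.1],[0.15,0,-0.1],[0.2,0,-0.1],[0.2,0,-0.1]], "roll": [0,0,0,0], "jaw": [3.5,3.5,3.5,3.5]}' 30; python3 plan.py .67 -.130 .024
```

```text
t: 14.88
ee_pos: [0.6711, -0.1292, 0.024]
ee_rot: [[0.015, 0.195, 0.981], [0.001, 0.981, -0.195], [-1.0, 0.004, 0.015]]
ft_force: [-0.9, -0.0, 11.5]
finger_gap: 0.0427
slide cm [ 0.   -0.09 -0.09] roll 0.0 rows>= 0.0 | pos [ 0.6711 -0.1292  0.024 ] jaw -11.2 -> -11.2 q7 -0.38 gap 0.0427 F [-0.9 -0.  11.5] t 14.88
```

Contact at 11.5 N. Releasing and rising.

```bash
python3 -m crank '{"slide": [[0,0,0],[0,0,0],[0,0,0],[-1,0,0],[-3,0,0],[-6,0,0],[-9,0,0],[-9,0,0]], "roll": [0,0,0,0,0,0,0,0], "jaw": [6.5,6.5,6.5,6.5,7,7.5,8,8]}' 40; python3 - <<'E'
from h import *
p=get("side"); cv2.imwrite("pics/b3.png",cv2.resize(p["frame"][100:260,200:420,::-1],None,fx=3.5,fy=3.5))
E
python3 plan.py .458 -.0852 .1 -10
```

```text
t: 15.88
ee_pos: [0.6715, -0.1296, 0.1181]
ee_rot: [[0.021, 0.195, 0.981], [-0.0, 0.981, -0.195], [-1.0, 0.004, 0.021]]
ft_force: [0.8, 0.1, -0.1]
finger_gap: 0.0797
slide cm [  1.25   0.2  -21.74] roll -0.022 rows>= 3.5 | pos [ 0.6706 -0.1296  0.1164] jaw -11.3 -> -10.0 q7 -0.34 gap 0.08 F [ 0.  -0.2 -0.6] t 15.93
```

View pics/b3.png

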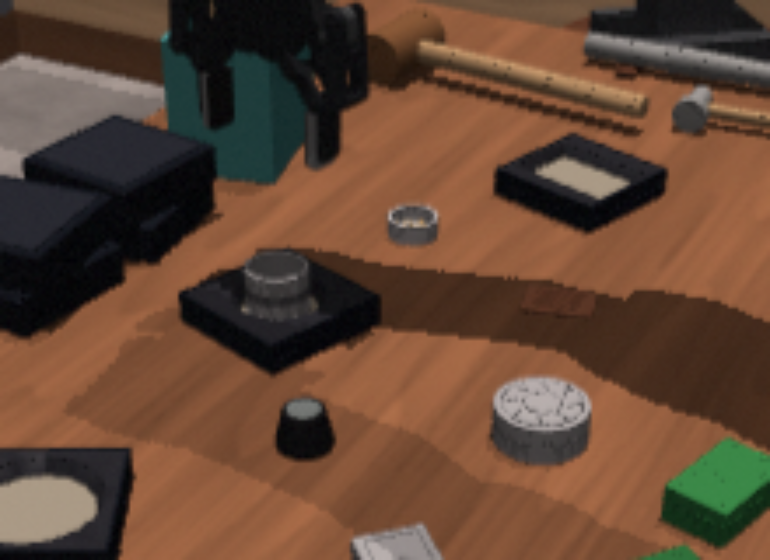

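The ring stands in its recess. Next is the round box.

```bash
python3 -m crank '{"slide": [[0,0,-4],[0,0,-9],[0,0.1,-14],[0.5,0.2,-18.5],[1.2,0.2,-21.7],[1.2,0.2,-21.7],[1.2,0.2,-21.7]], "roll": [-0.02,-0.02,-0.02,-0.02,-0.02,-0.02,-0.02], "jaw": [8.3,8.3,8.3,8.3,8.3,8.3,8.3]}' 40; python3 plan.py .458 -.0852 .007
```

```text
t: 16.8
ee_pos: [0.4593, -0.0853, 0.1005]
ee_rot: [[0.019, 0.175, 0.984], [0.0, 0.985, -0.175], [-1.0, 0.003, 0.019]]
ft_force: [-0.2, -0.0, -0.2]
finger_gap: 0.0829
slide cm [ 9.35 -0.05 -0.3 ] roll 0.0 rows>= 1.5 | pos [ 0.4593 -0.0853  0.1005] jaw -10.1 -> -10.1 q7 -0.47 gap 0.0829 F [-0.2 -0.  -0.2] t 16.8
```

```bash
python3 -m crank '{"slide": [[3,0,-0.3],[6,0,-0.3],[8,0,-0.3],[9,0,-0.3],[9.3,0,-0.3],[9.35,0,-0.3],[9.35,0,-0.3],[9.35,0,-0.3]], "roll": [0,0,0,0,0,0,0,0], "jaw": [8.3,8.3,8.3,8.3,8.3,8.3,8.3,8.3]}' 40; python3 plan.py .458 -.0852 .007; python3 - <<'E'
from h import *
p=get("side"); cv2.imwrite("pics/c1.png",cv2.resize(p["frame"][130:290,260:480,::-1],None,fx=3.5,fy=3.5))
E
```

```text
t: 17.8
ee_pos: [0.4586, -0.0848, 0.0072]
ee_rot: [[0.02, 0.175, 0.984], [-0.0, 0.984, -0.176], [-1.0, 0.003, 0.02]]
ft_force: [-0.2, -0.4, 0.1]
finger_gap: 0.0833
slide cm [ 0.02 -0.05 -0.05] roll 0.0 rows>= 0.0 | pos [ 0.4586 -0.0848  0.0072] jaw -10.1 -> -10.1 q7 -0.99 gap 0.0833 F [-0.2 -0.4  0.1] t 17.8
```

View pics/c1.png

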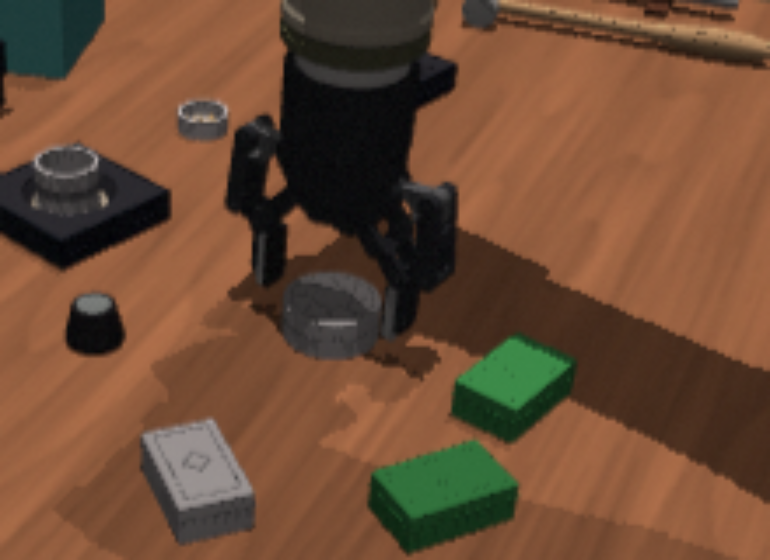

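Fingers straddle the round box, centred. Closing and lifting.

```bash
python3 -m crank '{"slide": [[0,0,0],[0,0,0],[0,0,0],[0,0,0],[-0.5,0,0],[-2.5,0,0],[-5.5,0,0],[-9,0,0]], "roll": [0,0,0,0,0,0,0,0], "jaw": [5,5,5,5,5,5,5,5]}' 40; python3 plan.py .673 .1307 .1 11;  python3 - <<'E'
from h import *
print(np.round(status.get_obs()["qpos"],2))
p=get("side"); cv2.imwrite("pics/c2.png",cv2.resize(p["frame"][130:290,260:480,::-1],None,fx=3.5,fy=3.5))
E
```

```text
t: 18.85
ee_pos: [0.456, -0.0848, 0.0981]
ee_rot: [[0.018, 0.175, 0.984], [0.0, 0.985, -0.175], [-1.0, 0.003, 0.018]]
ft_force: [0.4, -0.2, -1.2]
finger_gap: 0.058
slide cm [ 0.21 25.01 17.59] roll -0.368 rows>= 4.9 | pos [ 0.456  -0.0848  0.0981] jaw -10.1 -> 11.0 q7 -0.81 gap 0.058 F [ 0.4 -0.2 -1.2] t 18.85
[ 0.41  0.55 -0.49  2.29  0.67  0.41 -0.81]
```

View pics/c2.png

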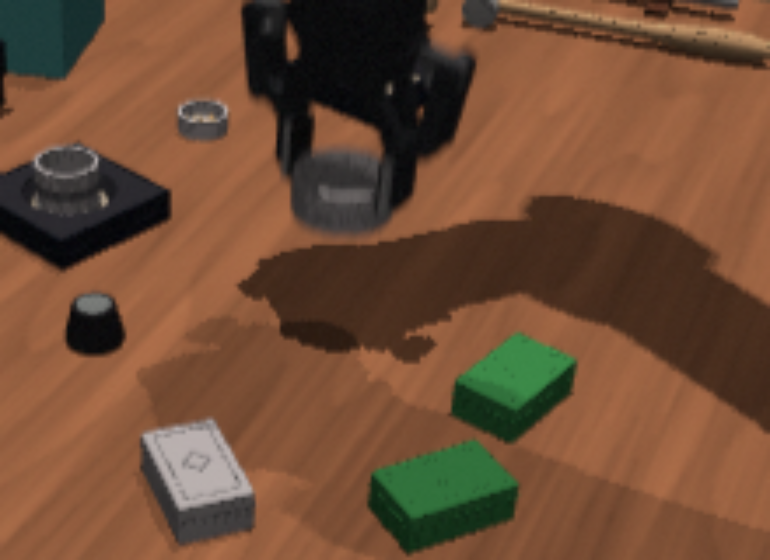

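```bash
python3 - <<'E'
from h import *
o=status.get_obs(); p=get("side")
cv2.imwrite("pics/c3.png",cv2.resize(p["frame"][150:210,320:400,::-1],None,fx=9,fy=9,interpolation=cv2.INTER_CUBIC))
R=o["ee_rot"];c=o["ee_pos"]; print(c)
for s in(-1,1):
  for dz in(0,.003,.006,.009,.012):
    for yy in (-.011,.011):
      q=c-R[:,0]*dz+R[:,2]*s*.03+R[:,1]*yy
      print(s,dz,yy,((proj(q[None],p)[0]-[320,150]+.5)*9).round())
E
```

```text
[ 0.4569901  -0.08508286  0.10149596]
-1 0 -0.011 [476. 329.]
-1 0 0.011 [423. 368.]
-1 0.003 -0.011 [477. 317.]
-1 0.003 0.011 [425. 356.]
-1 0.006 -0.011 [479. 305.]
-1 0.006 0.011 [426. 344.]
-1 0.009 -0.011 [480. 294.]
-1 0.009 0.011 [427. 332.]
-1 0.012 -0.011 [481. 282.]
-1 0.012 0.011 [429. 320.]
1 0 -0.011 [253. 243.]
1 0 0.011 [199. 279.]
1 0.003 -0.011 [254. 231.]
1 0.003 0.011 [199. 268.]
1 0.006 -0.011 [255. 220.]
1 0.006 0.011 [200. 256.]
1 0.009 -0.011 [256. 208.]
1 0.009 0.011 [201. 244.]
1 0.012 -0.011 [257. 197.]
1 0.012 0.011 [202. 233.]
```

View pics/c3.png

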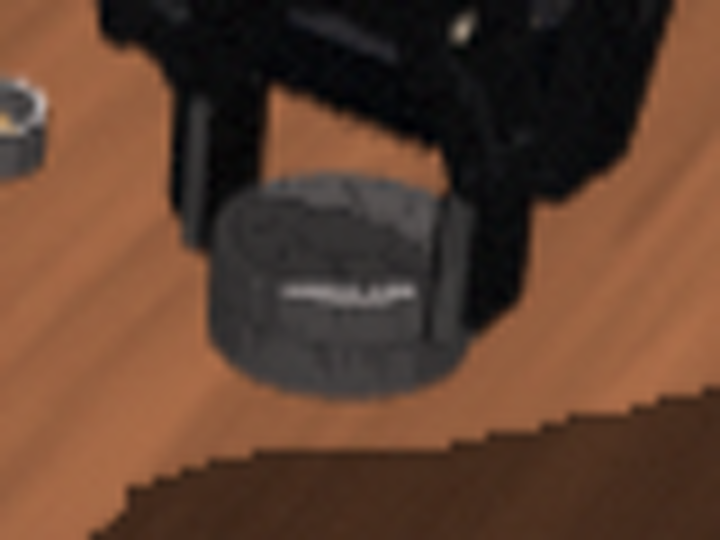

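The grip is level, with pad tips about 14 mm above the underside, so they will clear the box rim. Carrying.

```bash
python3 -m crank '{"slide": [[0,3,2],[0,8,5.6],[0,13,9.1],[0,17.5,12.3],[0,21.5,15.1],[0,24,17],[0,25.1,17.6],[0,25.1,17.6]], "roll": [-0.05,-0.11,-0.18,-0.25,-0.32,-0.368,-0.368,-0.368], "jaw": [5,5,5,5,5,5,5,5]}' 40; python3 plan.py .673 .1307 .025 11; python3 - <<'E'
from h import *
print(np.round(status.get_obs()["qpos"],2))
E
```

```text
t: 19.95
ee_pos: [0.6743, 0.1309, 0.1041]
ee_rot: [[0.022, -0.189, 0.982], [-0.001, 0.982, 0.189], [-1.0, -0.005, 0.022]]
ft_force: [-1.0, -0.6, -0.8]
finger_gap: 0.0583
slide cm [ 7.91  0.04 -0.3 ] roll -0.001 rows>= 1.3 | pos [0.6743 0.1309 0.1041] jaw 10.9 -> 11.0 q7 -0.65 gap 0.0583 F [-1.  -0.6 -0.8] t 19.95
[ 0.11  0.77 -0.63  1.78  0.63  0.79 -0.65]
```

```bash
python3 -m crank '{"slide": [[2.5,0,-0.3],[4.5,0,-0.3],[6,0,-0.3],[7,0,-0.3],[7.6,0,-0.3],[7.9,0,-0.3],[8.1,0,-0.3],[8.2,0,-0.3]], "roll": [0,0,0,0,0,0,0,0], "jaw": [5,5,5,5,5,5,5,5]}' 40; python3 plan.py .673 .1307 .0192; python3 - <<'E'
from h import *
p=get("side"); cv2.imwrite("pics/c4.png",cv2.resize(p["frame"][150:310,120:340,::-1],None,fx=3.5,fy=3.5))
E
```

```text
t: 20.95
ee_pos: [0.6734, 0.1303, 0.0223]
ee_rot: [[0.023, -0.189, 0.982], [-0.001, 0.982, 0.189], [-1.0, -0.005, 0.022]]
ft_force: [-0.8, 0.1, -1.6]
finger_gap: 0.0579
slide cm [ 0.31  0.04 -0.03] roll 0.0 rows>= 0.1 | pos [0.6734 0.1303 0.0223] jaw 10.9 -> 10.9 q7 -0.73 gap 0.0579 F [-0.8  0.1 -1.6] t 20.95
```

View pics/c4.png

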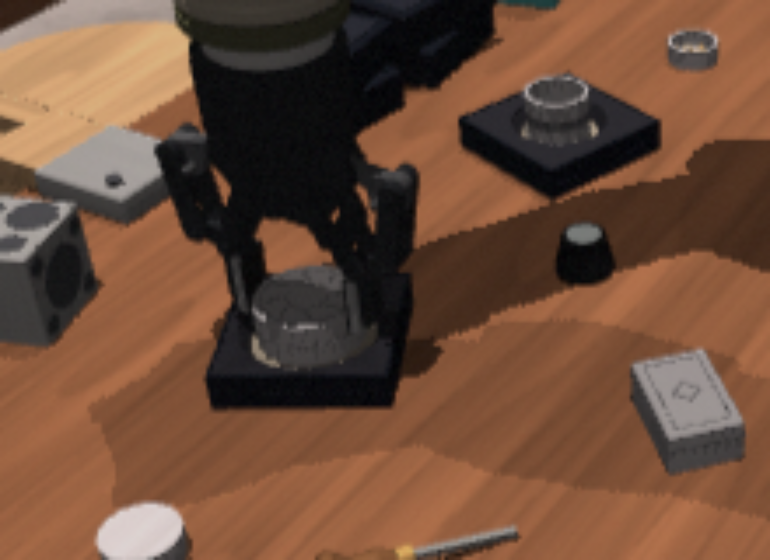

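The round box is inside its recess. Last few millimetres down.

```bash
python3 -m crank '{"slide": [[0.1,0,0],[0.2,0,0],[0.3,0,0],[0.35,0,0],[0.35,0,0]], "roll": [0,0,0,0,0], "jaw": [5,5,5,5,5]}' 40; python3 plan.py .673 .1307 .0192
```

```text
t: 21.62
ee_pos: [0.6735, 0.1302, 0.02]
ee_rot: [[0.024, -0.189, 0.982], [-0.002, 0.982, 0.189], [-1.0, -0.006, 0.023]]
ft_force: [-2.2, -2.2, 11.9]
finger_gap: 0.0582
slide cm [ 0.08  0.06 -0.04] roll 0.0 rows>= 0.0 | pos [0.6735 0.1302 0.02  ] jaw 10.9 -> 10.9 q7 -0.74 gap 0.0582 F [-2.2 -2.2 11.9] t 21.62
```

```bash
python3 -m crank '{"slide": [[0,0,0],[0,0,0],[0,0,0],[0,0,0],[-1,0,0],[-3,0,0],[-6,0,0],[-9,0,0]], "roll": [0,0,0,0,0,0,0,0], "jaw": [8,8,8,8,8,8,8,8]}' 40; python3 - <<'E'
from h import *
p=get("side"); cv2.imwrite("pics/c5.png",cv2.resize(p["frame"][150:310,120:340,::-1],None,fx=3.5,fy=3.5))
print(np.round(status.get_obs()["qpos"],2))
E
python3 plan.py .4595 .0925 .1 45
```

```text
t: 22.62
ee_pos: [0.6715, 0.1306, 0.1124]
ee_rot: [[0.024, -0.189, 0.982], [-0.001, 0.982, 0.189], [-1.0, -0.006, 0.024]]
ft_force: [0.3, 0.7, -0.5]
finger_gap: 0.0799
[ 0.12  0.75 -0.64  1.78  0.62  0.8  -0.65]
slide cm [  1.03   0.23 -21.75] roll -0.595 rows>= 3.5 | pos [0.6731 0.1314 0.1165] jaw 10.9 -> 45.0 q7 -0.65 gap 0.0798 F [0.6 0.7 2.8] t 22.68
```

View pics/c5.png

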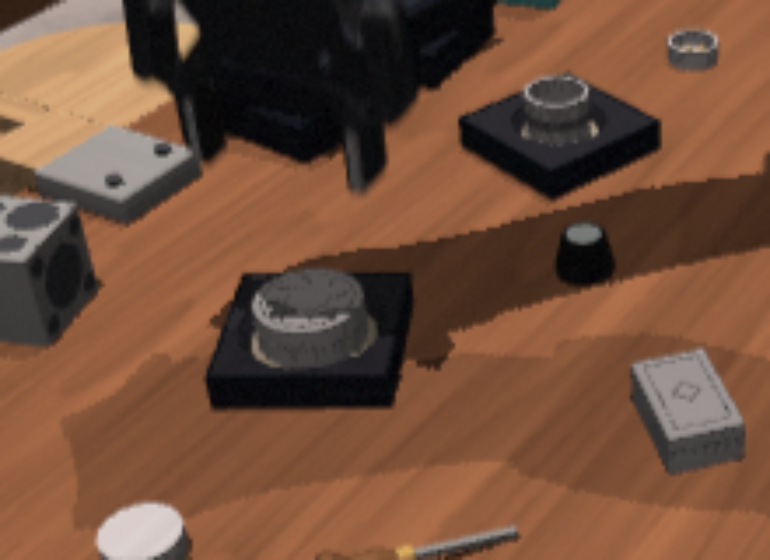

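```bash
python3 -m crank '{"slide": [[0,0,-3],[0,0,-8],[0,0.1,-13],[0.5,0.2,-18],[1,0.2,-21.7],[1,0.2,-21.7],[1,0.2,-21.7]], "roll": [-0.1,-0.2,-0.3,-0.4,-0.5,-0.595,-0.595], "jaw": [7,7,7,7,7,7,7]}' 40; python3 plan.py .4595 .0925 .010 45
```

```text
t: 23.55
ee_pos: [0.4605, 0.0924, 0.1013]
ee_rot: [[0.031, -0.706, 0.707], [-0.0, 0.708, 0.707], [-1.0, -0.022, 0.022]]
ft_force: [0.1, -0.5, 0.2]
finger_gap: 0.0701
slide cm [ 9.13  0.28 -0.27] roll -0.0 rows>= 1.5 | pos [0.4605 0.0924 0.1013] jaw 45.0 -> 45.0 q7 -0.46 gap 0.0701 F [ 0.1 -0.5  0.2] t 23.55
```

```bash
python3 -m crank '{"slide": [[3,0.28,-0.27],[6,0.28,-0.27],[8,0.28,-0.27],[9,0.28,-0.27],[9.1,0.28,-0.27],[9.1,0.28,-0.27]], "roll": [0,0,0,0,0,0], "jaw": [7,7,7,7,7,7]}' 40; python3 plan.py .4595 .0925 .010; python3 - <<'E'
from h import *
p=get("side"); cv2.imwrite("pics/d1.png",cv2.resize(p["frame"][170:330,220:440,::-1],None,fx=3.5,fy=3.5))
E
```

```text
t: 24.3
ee_pos: [0.4601, 0.0927, 0.0107]
ee_rot: [[0.032, -0.706, 0.708], [0.0, 0.708, 0.706], [-0.999, -0.023, 0.023]]
ft_force: [-0.3, -0.3, 1.5]
finger_gap: 0.0701
slide cm [ 0.07  0.03 -0.06] roll 0.0 rows>= 0.0 | pos [0.4601 0.0927 0.0107] jaw 44.9 -> 44.9 q7 -0.84 gap 0.0701 F [-0.3 -0.3  1.5] t 24.3
```

View pics/d1.png

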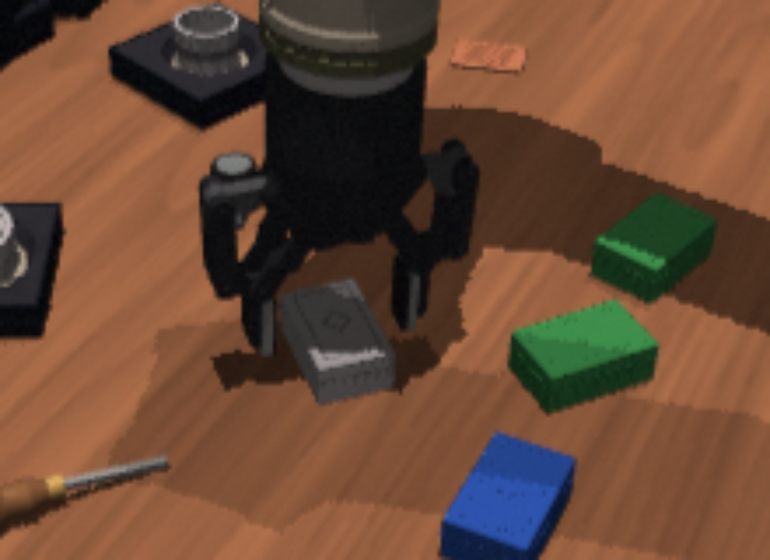

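Fingers straddle the silver oblong across its 42 mm. Closing and lifting.

```bash
python3 -m crank '{"slide": [[0,0,0],[0,0,0],[0,0,0],[0,0,0],[-0.5,0,0],[-2.5,0,0],[-5.5,0,0],[-9,0,0]], "roll": [0,0,0,0,0,0,0,0], "jaw": [3.3,3.3,3.3,3.3,3.3,3.3,3.3,3.3]}' 40; python3 - <<'E'
from h import *
p=get("side"); cv2.imwrite("pics/d2.png",cv2.resize(p["frame"][170:330,220:440,::-1],None,fx=3.5,fy=3.5))
print(np.round(status.get_obs()["qpos"],2))
E
python3 plan.py .5642 -.4120 .1 73.3 360
```

```text
t: 25.35
ee_pos: [0.4565, 0.0926, 0.1017]
ee_rot: [[0.031, -0.706, 0.708], [0.0, 0.708, 0.706], [-1.0, -0.021, 0.022]]
ft_force: [1.2, -0.7, -2.4]
finger_gap: 0.041
[ 0.17  0.59 -0.71  2.28  0.85  0.52 -0.44]
slide cm [  0.84 -43.27 -28.13] roll -0.495 rows>= 8.3 | pos [0.4574 0.093  0.105 ] jaw 45.0 -> 73.3 q7 -0.44 gap 0.0408 F [0.7 0.5 1.1] t 25.4
```

View pics/d2.png

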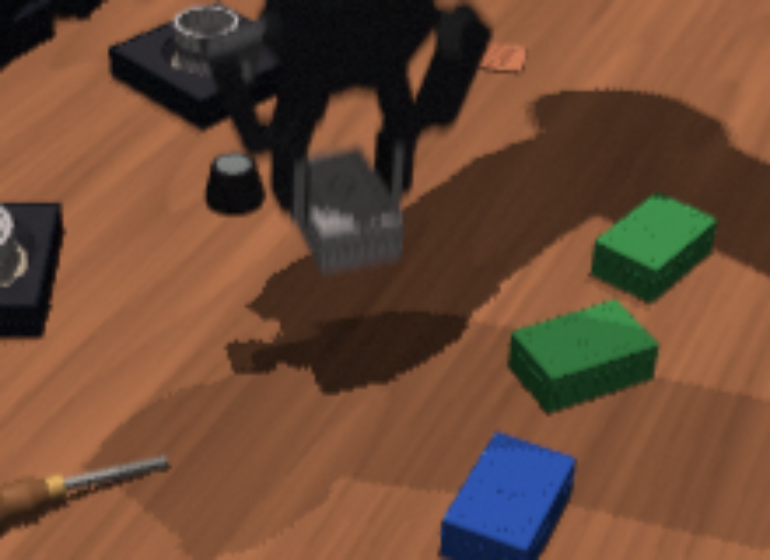

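```bash
python3 -m crank '{"slide": [[0.2,-2.5,-1.6],[0.2,-7,-4.5],[0.3,-12,-7.8],[0.4,-17,-11],[0.5,-22,-14.3],[0.6,-27,-17.5],[0.7,-32,-20.8],[0.8,-36,-23.4]], "roll": [-0.06,-0.12,-0.18,-0.24,-0.3,-0.36,-0.42,-0.495], "jaw": [3.3,3.3,3.3,3.3,3.3,3.3,3.3,3.3]}' 40; python3 plan.py .5642 -.4120 .1 73.3 360;python3 - <<'E'
from h import *
print(np.round(status.get_obs()["qpos"],2))
E
```

```text
t: 26.4
ee_pos: [0.5457, -0.3301, 0.0997]
ee_rot: [[0.034, -0.957, 0.287], [0.001, 0.287, 0.958], [-0.999, -0.032, 0.01]]
ft_force: [0.4, 1.5, -1.9]
finger_gap: 0.041
slide cm [ 0.02 -4.13 -7.31] roll 0.0 rows>= 1.3 | pos [ 0.5457 -0.3301  0.0997] jaw 73.3 -> 73.3 q7 0.95 gap 0.041 F [ 0.4  1.5 -1.9] t 26.4
[ 1.02  0.81 -0.89  1.89  0.85  0.83  0.95]
```

```bash
python3 -m crank '{"slide": [[0,-2,-3.5],[0,-3.6,-6.4],[0,-4.1,-7.3],[1,-4.1,-7.3],[3,-4.1,-7.3],[5,-4.1,-7.3],[6,-4.1,-7.3],[6,-4.1,-7.3]], "roll": [0,0,0,0,0,0,0,0], "jaw": [3.3,3.3,3.3,3.3,3.3,3.3,3.3,3.3]}' 40; python3 plan.py .5642 -.4120 .024 73.3 360; python3 - <<'E'
from h import *
p=get("side"); cv2.imwrite("pics/d3.png",cv2.resize(p["frame"][80:240,260:480,::-1],None,fx=3.5,fy=3.5))
E
```

```text
t: 27.4
ee_pos: [0.5657, -0.4111, 0.039]
ee_rot: [[0.032, -0.958, 0.286], [0.002, 0.287, 0.958], [-0.999, -0.03, 0.011]]
ft_force: [-0.0, 0.9, -0.1]
finger_gap: 0.0407
slide cm [ 1.49  0.16 -0.15] roll 0.001 rows>= 0.2 | pos [ 0.5657 -0.4111  0.039 ] jaw 73.4 -> 73.3 q7 1.05 gap 0.0407 F [-0.   0.9 -0.1] t 27.4
```

View pics/d3.png

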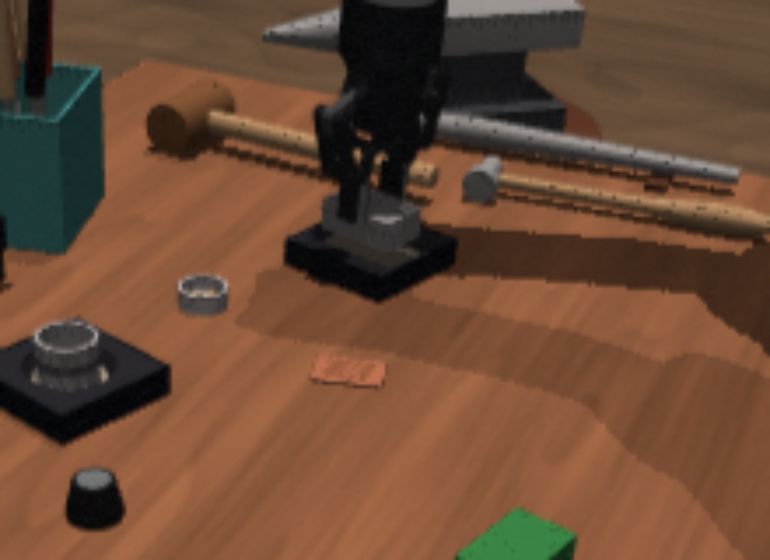

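```bash
python3 -m crank '{"slide": [[0.5,0.16,-0.15],[0.9,0.16,-0.15],[1.2,0.16,-0.15],[1.4,0.16,-0.15],[1.5,0.16,-0.15],[1.6,0.16,-0.15]], "roll": [0,0,0,0,0,0], "jaw": [3.3,3.3,3.3,3.3,3.3,3.3]}' 40; python3 plan.py .5642 -.4120 .0225
```

```text
t: 28.2
ee_pos: [0.5649, -0.4122, 0.0239]
ee_rot: [[0.034, -0.958, 0.286], [0.001, 0.287, 0.958], [-0.999, -0.032, 0.011]]
ft_force: [-0.2, 0.3, 2.9]
finger_gap: 0.0411
slide cm [0.14 0.08 0.  ] roll 0.0 rows>= 0.0 | pos [ 0.5649 -0.4122  0.0239] jaw 73.4 -> 73.4 q7 1.04 gap 0.0411 F [-0.2  0.3  2.9] t 28.2
```

```bash
python3 -m crank '{"slide": [[0.1,0,0],[0.15,0,0],[0.15,0,0]], "roll": [0,0,0], "jaw": [3.3,3.3,3.3]}' 40; python3 plan.py .5642 -.4120 .0225
```

```text
t: 28.58
ee_pos: [0.5649, -0.4123, 0.0238]
ee_rot: [[0.034, -0.957, 0.287], [0.0, 0.287, 0.958], [-0.999, -0.032, 0.01]]
ft_force: [-3.8, 0.7, 10.7]
finger_gap: 0.041
slide cm [0.13 0.08 0.01] roll 0.0 rows>= 0.0 | pos [ 0.5649 -0.4123  0.0238] jaw 73.3 -> 73.3 q7 1.04 gap 0.041 F [-3.8  0.7 10.7] t 28.57
```

```bash
python3 -m crank '{"slide": [[0,0,0],[0,0,0],[0,0,0],[-1,0,0],[-3,0,0],[-6,0,0],[-10,0,0],[-14,0,0]], "roll": [0,0,0,0,0,0,0,0], "jaw": [6.2,6.2,6.2,6.2,6.2,6.2,6.2,6.2]}' 40; python3 plan.py .45 -.2 .2 ; python3 - <<'E'
from h import *
p=get("side"); cv2.imwrite("pics/e1.png",cv2.resize(p["frame"][80:240,260:480,::-1],None,fx=3.5,fy=3.5))
E
```

```text
t: 29.58
ee_pos: [0.5603, -0.4121, 0.1665]
ee_rot: [[0.035, -0.958, 0.286], [0.0, 0.286, 0.958], [-0.999, -0.033, 0.01]]
ft_force: [-0.4, -0.5, -0.5]
finger_gap: 0.062
slide cm [-3.73 16.52 17.2 ] roll 0.0 rows>= 3.9 | pos [ 0.5603 -0.4121  0.1665] jaw 73.4 -> 73.4 q7 1.18 gap 0.062 F [-0.4 -0.5 -0.5] t 29.57
```

View pics/e1.png

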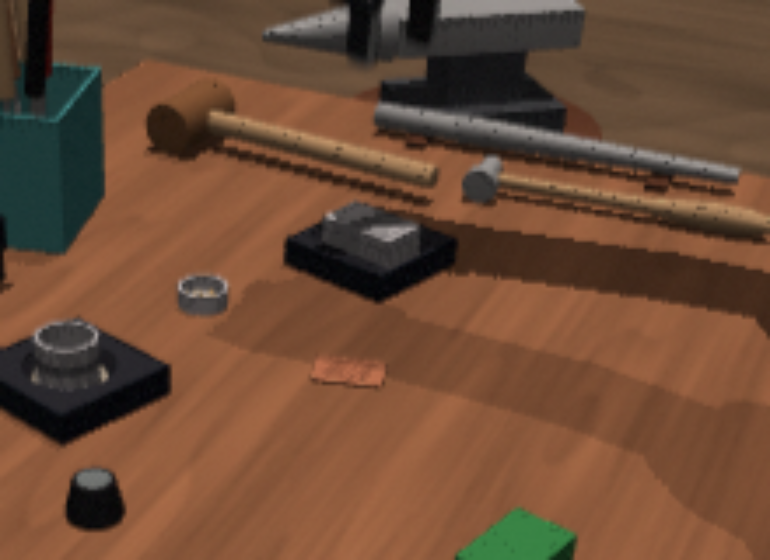

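The oblong box sits in its recess. I'll pull the hand back and check everything from both cameras.

```bash
python3 -m crank '{"slide": [[-1,2,2],[-2,6,6],[-3,10,10.5],[-3.7,14,14.5],[-3.7,16.5,17.2],[-3.7,16.5,17.2],[-3.7,16.5,17.2]], "roll": [0,0,0,0,0,0,0], "jaw": [6.2,6.2,6.2,6.2,6.2,6.2,6.2]}' 40; python3 - <<'E'
from h import *
T=get("top");S=get("side")
cv2.imwrite("pics/f1.png",cv2.resize(T["frame"][100:310,100:510,::-1],None,fx=1.95,fy=1.95,interpolation=cv2.INTER_CUBIC))
cv2.imwrite("pics/f2.png",S["frame"][:,:,::-1])
tiles=[T["frame"][v-30:v+30,u-30:u+30,::-1] for u,v in((142,197),(255,143),(360,142),(475,181))]
cv2.imwrite("pics/f3.png",cv2.resize(np.hstack(tiles),None,fx=3.3,fy=3.3,interpolation=cv2.INTER_CUBIC))
A=cv2.imread("pics/top0.png")[:,:,::-1]
for n,(u,v) in dict(loupe=(312,178),graver=(208,201)).items():
    a=cv2.cvtColor(A,6)[v-18:v+18,u-22:u+22].copy().astype(np.float32); b=cv2.cvtColor(T["frame"],cv2.COLOR_RGB2GRAY)[v-18:v+18,u-22:u+22].astype(np.float32)
    a=cv2.cvtColor(A,cv2.COLOR_RGB2GRAY)[v-18:v+18,u-22:u+22].astype(np.float32)
    print(n,"pixel shift",cv2.phaseCorrelate(a,b),np.abs(a-b).max())
E
```

```text
t: 30.5
ee_pos: [0.4529, -0.201, 0.2049]
ee_rot: [[0.041, -0.957, 0.286], [-0.004, 0.287, 0.958], [-0.999, -0.041, 0.008]]
ft_force: [0.2, 0.4, 1.0]
finger_gap: 0.0621
loupe pixel shift ((0.5901093845473824, -0.03303400397854972), 0.9606144587198894) 7.0
graver pixel shift ((0.5188546333126425, -0.04183986732338241), 0.9573256268913364) 7.0
```

View pics/f1.png

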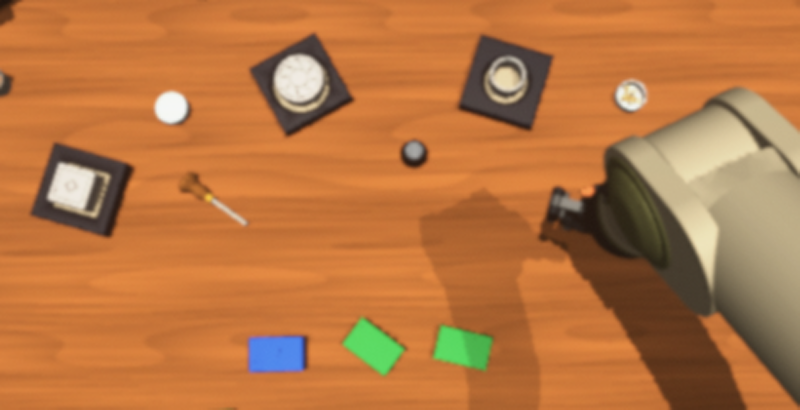

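View pics/f3.png

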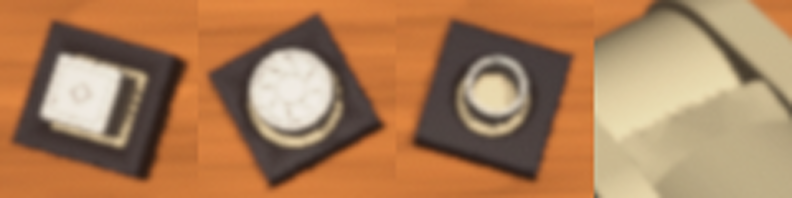

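View pics/f2.png

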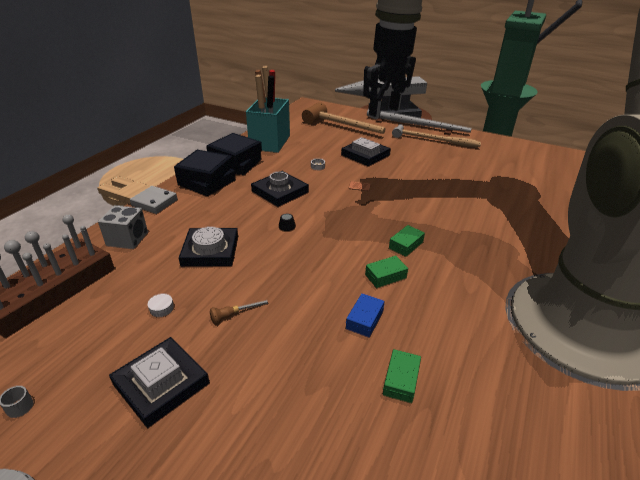

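The square, round and ring pieces look seated, and the loupe and graver have moved less than a pixel. The arm hides the oblong box from the top camera, so I'll move it left and measure.

```bash
python3 plan.py .46 .05 .2
```

```text
slide cm [ 0.38  6.57 24.27] roll 0.0 rows>= 4.0 | pos [ 0.4529 -0.2013  0.2044] jaw 73.3 -> 73.3 q7 0.86 gap 0.0618 F [-0.7  0.1 -0.1] t 30.6
```

```bash
python3 -m crank '{"slide": [[0,1,4],[0,2.2,8],[0,3.3,12],[0,4.4,16],[0,5.5,20],[0,6.6,24],[0,6.6,24],[0,6.6,24]], "roll": [0,0,0,0,0,0,0,0], "jaw": [6.2,6.2,6.2,6.2,6.2,6.2,6.2,6.2]}' 40; cat > chk.py <<'E'
from h import *
T=get("top");S=get("side")
B={'square':((.5435,.4083),'r',.048,.048,.03),'round':((.6732,.1305),'c',.06,.06,.026),'ring':((.6702,-.1298),'c',.044,.044,.032),'oblong':((.5642,-.412),'r',.066,.042,.026)}
for p in(T,S):
  F=p["frame"].copy()
  tiles=[]
  for k,(xy,kd,sx,sy,h) in B.items():
    c=np.round(proj(np.array([[*xy,.02]]),p)[0]).astype(int); u,v=c
    t=cv2.resize(p["frame"][v-30:v+30,u-30:u+30],None,fx=6,fy=6,interpolation=cv2.INTER_CUBIC)
    # predicted top rim for a piece seated at box centre
    a={'square':1.265,'oblong':-.29}.get(k,0)
    for z,col in((.012+h,(255,0,0)),(.012,(0,255,255))):
      q=((proj(prism(*xy,a,kd,sx,sy,z,z),p)-c+30+.5)*6).astype(np.int32)
      cv2.polylines(t,[q],True,col,1)
    tiles.append(t)
    g=p["frame"].astype(float)[...,2]; g=np.clip((g-185)/(225-185),0,1)
    if p is T and k!='ring':
      vv,f=fit([p],[g],xy,kd,sx,sy,.012+h,.012+h,R=22); print(k,np.round(vv[:2]-xy,4)*1000,"mm, yaw",round(vv[2],2),round(f,1))
  cv2.imwrite(f"pics/g_{p['_n']}.png",np.vstack([np.hstack(tiles[:2]),np.hstack(tiles[2:])])[:,:,::-1][:720])
E
python3 chk.py; python3 - <<'E'
import cv2
for n in("top","side"):
    a=cv2.imread(f"pics/g_{n}.png"); cv2.imwrite(f"pics/h_{n}.png",cv2.resize(a,(600,600)))
E
```

```text
t: 31.6
ee_pos: [0.4591, 0.0469, 0.2035]
ee_rot: [[0.04, -0.957, 0.288], [-0.004, 0.288, 0.958], [-0.999, -0.039, 0.008]]
ft_force: [-0.0, -0.4, -0.3]
finger_gap: 0.062
square [0.6 1.3] mm, yaw 1.21 144.6
round [1.9 0.1] mm, yaw 0.06 249.4
oblong [1.3 0.6] mm, yaw -0.32 208.2
```

View pics/h_top.png

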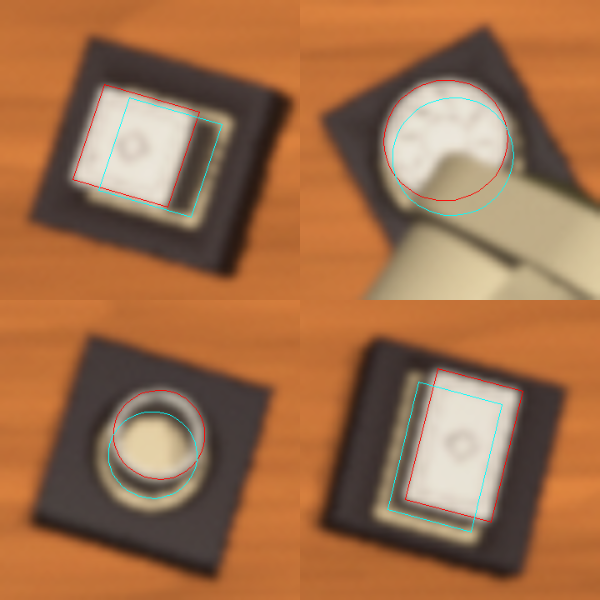

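View pics/h_side.png

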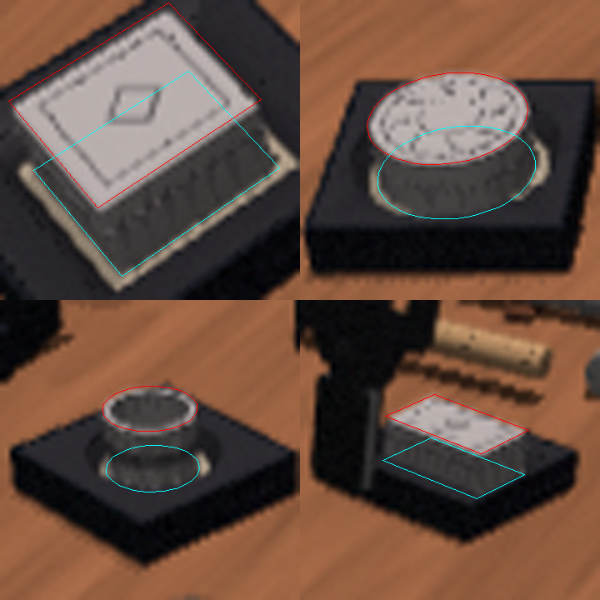

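All four outlines predicted for a seated piece match within about 1–2 mm in both views. The arm partly covers the round box from above here, but the earlier clear view showed it fine. Nothing is touching the robot, so I'm handing in.

```bash
python3 - <<'E'
from cell import order
print(order.finish_job())
E
```

```text
the job is handed in; nothing more can be done
None
```

I packed all four silver pieces in their matching boxes and handed the job in at about 32 s of the 96 s. Each was set down until I felt contact with the recess floor (about 11–16 N) and only then released.

**Last checks**
- **Fit:** In both cameras the pieces line up with where a fully seated piece should appear. The square box measured about 1.5 mm off centre, the oblong box 1.4 mm and the round box 1.9 mm. The ring was checked only by eye against its outline.
- **Loupe and graver:** Both show a shift of about half a pixel (about 1 mm). The blue and green look-alikes look unmoved.
- **Hand:** It ended open at 0.2 m height, touching nothing.

**Weak points**
- In the last top view the arm covered part of the round box, so its 1.9 mm figure is less certain. An earlier clear top view and the side view both show it seated.
- The tool's tilt crept up to about 0.04 rad over the run. The pieces still look level after release.

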